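Load the tape reel and hold the carousel with the tall jar at the front

TASK

Slip the reel of tape over the spindle in the middle of the jar carousel, down onto its collar, and let go of it. Then take the carousel by its turning knob and turn it until the tall jar stands at the front, in line with the tongue of the foot, and finish still gripping the knob so the turntable stays put. Do not tip any jar out of its seat, and leave the mug and the bowl where they are.

Things in the scene. Friction and masses are not known exactly. Their poses are not given: they have to be found in the camera images.
- foot: Fixed dark wood foot, a disc 210 mm across and 14 mm high under the turntable. Origin on the turning axis at table height. Along its own -x, which is the front, a flat tongue (30 mm wide, 12 mm high) sticks out to 190 mm from the axis, 55 mm past the turntable's edge, with a small steel pin near its tip (top 32 mm above the table). Turned up to 0.4 rad from the robot's axes.
- turntable (a joint): Angle of the turntable about the foot's vertical axis, counter-clockwise from above positive, 0 at the start. Turns easily (0.06 N m friction, no spring), stays where left; stops at -7 and 7 rad, never in the way. The pale disc is 270 mm across, top 28 mm above the table, with four steel seat rings (59 mm inside, 65 mm outside, 8 mm high) at 90 degree steps, 90 mm from the axis, a jar in each.
- spindle_seat (a point): Point on the turning axis at the top of the collar (34 mm across) in the middle of the turntable, 58 mm above the table: the underside of the reel rests here. The steel spindle above it is 18 mm across, with a tapered tip, and ends 85 mm above this point.
- knob_grip (a point): Middle of the turning knob: upright round wooden knob 20 mm across and 50 mm tall on a 10 mm steel rod, fixed to the turntable 120 mm from the axis, midway between two seats. This point is 98 mm above the table; the wooden part reaches from 29 mm below it to 21 mm above it.
- turn_knob: The same turning knob with its rod; origin at the foot of the rod on the turntable's top, z up.
- tall_jar: The tall jar with a ridged grey lid, 56 mm across and 125 mm high, the only tall one of the four jars on the turntable; loose in its seat ring. Origin at the centre of its underside.
- short_jar0: Short jar, 42 mm across and 96 mm high, loose in a seat ring. Origin at the centre of its underside.
- short_jar1: Another short jar, the same size.
- short_jar2: Another short jar, the same size.
- reel: Loose reel of paper tape, standing upright on the table to the left of the carousel: tube 70 mm high and 46 mm across (top 4 mm: cardboard core only, 33 mm across), with a 27 mm hole right through along its own z. Origin at the centre of its underside, z up. About 90 g.
- mug: Bystander: mug with a handle, 84 x 115 x 91 mm. Origin at its underside.
- bowl: Bystander: brown bowl, 165 mm across, 70 mm high. Origin at its underside.
Mind the look-alikes: they are no part of the job. What is shaped like the reel but blue or green is not meant.

How it is judged:
On the way, in this order (a step that is already met when the one before it is completed fails the run):
1. the reel is on the spindle, down on the collar, upright and let go (horizontal distance between reel and spindle_seat below 0.008 m and z of reel in the frame of spindle_seat below 0.004 m and angle between reel's own z axis and vertical below 0.1 rad and contact force between the fingers and reel below 0.1 N), for 0.2 s.
2. the tall jar is at the front while the knob is gripped (x of tall_jar in the frame of foot below -0.07 m and y of tall_jar in the frame of foot between -0.012 and 0.012 m and contact force between the fingers and turn_knob above 1 N), for 0.3 s.
At the end, for the whole second after the job is handed in: Knob gripped (over 1 N); tall jar upright in its seat, on the tongue's side and within 12 mm of the tongue's centre line; turntable at rest (under 0.05 rad/s); reel upright on the spindle, within 8 mm of its axis and 4 mm of the collar, not touched by the robot (all of step 1 and all of step 2 and velocity of joint turntable between -0.05 and 0.05 rad/s and contact force between the arm and reel below 0.1 N and height (world z) of tall_jar below 0.034 m and angle between tall_jar's own z axis and vertical below 0.1 rad); the arm keeps its last pose, push and grip.
It fails at once if a jar tipped or taken out of its seat (angle between any of tall_jar, short_jar0, short_jar1, short_jar2's own z axis and vertical above 0.3 rad or height (world z) of any of tall_jar, short_jar0, short_jar1, short_jar2 above 0.045 m).
It fails at once if the mug or the bowl moved (distance of any of mug, bowl from where it was at the start of the episode above 0.03 m).
It also fails if it takes over 67 s, if anything falls off the work surface, if the arm or the gripper's body presses on something with over 40 N, if the wrist force passes 120 N, or if a joint passes its speed limit or range.

ROBOT

A 6-joint arm with a two-finger parallel gripper is mounted at the origin on a cart in front of the work surface, level with it; the furniture and walls round the work are solid. World frame = base frame: x ahead of the robot, y to its left, z up, the work surface at z = 0. Lengths are in m, angles in rad, forces in N, time in s.
With the tool pointing down it reaches from about 0.3 to 0.775 m from the base axis. Payload 14.6 kg.
Tool frame: the origin (TCP) lies midway between the tips of the shut fingers; the grasp point (between the pads) lies bot.tcp_to_grasp behind it (bot.tcp_to_grasp is the distance from the TCP to the grasp point, in m); z points along the fingers, y is the line along which they close (so a half turn about z gives the same grasp; the last joint's range is limited). The gripper opens to 94 mm and grips with 3 to 60 N. Pads are 16 mm wide; open, the fingers measure 119 mm over their backs; the gripper's body (75 mm by 177 mm) begins 78 mm behind the grasp point.
Start: joints at [-1.375, 0.3, 1.521, -0, 1.321, -0.067], TCP at [0.143, -0.531, 0.179] pointing down, gripper open.
Joint ranges: [-3.03, 3.03], [-0.79, 2.21], [0.23, 2.52], [-1.04, 4.18], [0, 3.07], [-2.55, 2.55]. Speed limits (rad/s): [2.22, 2.22, 2.57, 3.14, 3.14, 3.14].

INTERFACE

Orientations are given as a rotation vector (axis times angle).
In Python, from cell import bot, telemetry, eyes, order gives the robot as it stands. Calls block until the motion is done:
- bot.move_to(position, orientation): joint-space move of the TCP to a pose.
- bot.move_l(position, attitude=None, velocity=0.15, force_limit=None): straight line of the TCP; attitude=None keeps the orientation; velocity is the mean speed in m/s. With force_limit (N) it stops when the force on the tool has changed by that much, and returns True; else False.
- bot.move_joints(angles): joint-space move.
- bot.ungrasp() and bot.clamp(newtons=None): open the fingers fully, or close them until they stop; newtons is the grip in N (None keeps the last).
- bot.pause(seconds).
- bot.inverse_kinematics(position, orientation): joint angles nearest the present ones, or None.
- telemetry.get_obs(): the state.
- eyes.capture(name): name is "scene" or "top"; returns a dict with "frame" (384x512x3 uint8, red, green, blue), "range_z" (384x512 float32, m along the optical axis (not along the pixel's ray), 0 where there is no reading), "camera_matrix" (3x3 intrinsics, pixels), "distortion" ([k1, k2, p1, p2, k3] as OpenCV has them; the pictures are not rectified), "cam_to_world" (4x4, takes a point from camera to world coordinates). Camera axes: x right, y down, z forward; pixel columns grow to the right and rows downward; lengths in m; the calibration is good to about 2 mm. A picture is of the moment at which its call begins.
A pose or a line that the arm cannot do raises bot.IKError and nothing moves.
- order.finish_job(): hands the job in; it is judged then, once.
The state is a dict: "time": time; "q": joint angles; "qvel": joint speeds; "joint_torque": joint torques, N m; "tool_pos": TCP position; "eef_rot": TCP orientation; "wrist_force": force on the tool from outside, world axes, zero at the start; "torque": the same for the moment, N m; "finger_gap": finger opening in m; "finger_force": force on a finger pad.
Only numpy, scipy, OpenCV 4.12 (cv2) and the standard library are available. Lean on these libraries where they do the work, as an engineer would, in place of code of your own. Each camera call takes 0.05 s, during which the arm holds its last target. There are 200 camera calls.

## Working session

There is one attempt and no reset: what is moved stays moved. The work goes in short steps, each a Python script; the robot and the scene stay as the last script left them, time stands still between calls to the robot, and variables do not carry over. Pictures are saved under pics/ and viewed, at most 10 in all, crops included, and the job is handed in when it is done.

```bash
ls; mkdir -p pics; cat > h.py <<'E'
import numpy as np, cv2
from cell import bot, telemetry, eyes, order
def cap(n):
    c=eyes.capture(n); return c
def world(c):
    d=c["range_z"]; h,w=d.shape
    u,v=np.meshgrid(np.arange(w),np.arange(h))
    p=cv2.undistortPoints(np.stack([u,v],-1).reshape(-1,1,2).astype(np.float64),c["camera_matrix"],c["distortion"]).reshape(h,w,2)
    P=np.dstack([p[...,0]*d,p[...,1]*d,d,np.ones_like(d)])
    W=P@np.array(c["cam_to_world"]).T
    W=W[...,:3]; W[d==0]=np.nan
    return W
def save(c,n): cv2.imwrite(f"pics/{n}.png",cv2.cvtColor(c["frame"],cv2.COLOR_RGB2BGR))
E
python3 - <<'E'
from h import *
for n in("top","scene"):
    c=cap(n); save(c,n+"0"); np.savez(n+"0.npz",W=world(c),f=c["frame"])
    print(n,np.array(c["cam_to_world"]).round(3).tolist(),np.array(c["camera_matrix"]).round(1).tolist())
print(bot.tcp_to_grasp, telemetry.get_obs())
E
```

```text
pics
top [[0.021, -0.993, 0.12, 0.404], [-1.0, -0.022, -0.008, -0.042], [0.011, -0.12, -0.993, 1.416], [0.0, 0.0, 0.0, 1.0]] [[409.7, 0.0, 249.8], [0.0, 409.7, 191.7], [0.0, 0.0, 1.0]]
scene [[-0.778, -0.41, 0.476, -0.134], [-0.628, 0.492, -0.603, 0.83], [0.013, -0.768, -0.64, 1.061], [0.0, 0.0, 0.0, 1.0]] [[441.6, 0.0, 258.0], [0.0, 441.6, 196.9], [0.0, 0.0, 1.0]]
0.0188 {'time': 0.1, 'q': array([-1.37459996e+00,  3.00427141e-01,  1.52149586e+00, -5.91286512e-07,
        1.32069010e+00, -6.65984558e-02]), 'qvel': array([ 3.87217565e-04, -1.18774297e-03, -1.88304558e-03, -2.53216893e-04,
        1.79583547e-03,  1.00581991e-05]), 'joint_torque': array([ 9.00542891e-04, -5.32645583e+01, -3.53282940e+01,  7.09587545e-02,
        2.34971254e-02, -6.06190315e-05]), 'tool_pos': array([ 0.14282805, -0.53087125,  0.1785465 ]), 'eef_rot': array([-3.11350189e+00, -4.11477133e-01,  1.04658664e-04]), 'wrist_force': array([ 0.89684196, -0.11870739,  0.29090264]), 'torque': array([-0.00419701, -0.04958668, -0.0051823 ]), 'finger_force': 0.0, 'finger_gap': 0.0943020682199034}
```

View pics/top0.png

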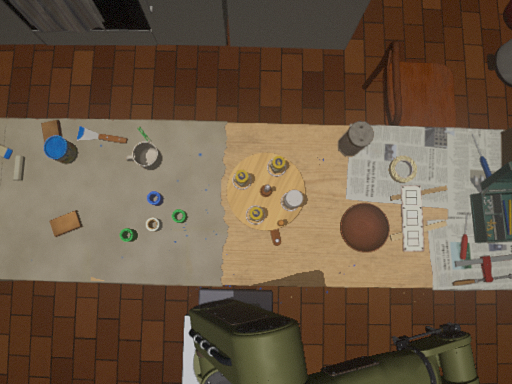

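View pics/scene0.png

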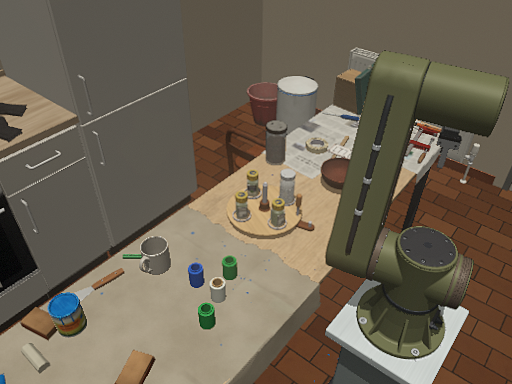

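Top view candidates: blue (155,198), green (180,216), green (128,235), white/tan (153,225). The white/tan one is the paper tape reel, since blue and green are ruled out. The tall jar with the grey lid is at (292,199), the tongue with its pin at (277,238), and the mug at (145,155). I'll confirm with an enlarged crop and measure.

```bash
python3 - <<'E'
from h import *
f=np.load("top0.npz")["f"]; W=np.load("top0.npz")["W"]
g=cv2.cvtColor(f[140:255,110:320],cv2.COLOR_RGB2BGR)
cv2.imwrite("pics/crop0.png",cv2.resize(g,None,fx=3.8,fy=3.8,interpolation=cv2.INTER_CUBIC))
# reel
def blob(u0,u1,v0,v1,z0,z1):
    R=W[v0:v1,u0:u1].reshape(-1,3); m=(R[:,2]>z0)&(R[:,2]<z1); Q=R[m]
    return len(Q),Q.mean(0).round(4),((Q.min(0)+Q.max(0))/2).round(4),np.ptp(Q,axis=0).round(4)
for n,b in dict(reel=(143,163,215,235,.055,.08),blue=(145,165,188,208,.055,.08),g1=(170,190,206,226,.055,.08),g2=(118,138,225,245,.055,.08),
 disc=(210,320,140,245,.02,.034),tall=(280,306,188,212,.145,.165),j0=(268,292,152,176,.115,.135),j1=(232,254,168,190,.115,.135),j2=(246,270,204,226,.115,.135),
 spin=(255,277,180,200,.12,.16),knob=(272,292,212,234,.1,.13),knobany=(270,295,212,234,.06,.13),tong=(268,286,226,250,.009,.0145),pin=(268,286,226,250,.02,.04)).items():
    try: print(n,*blob(*b))
    except Exception as e: print(n,e)
E
```

```text
reel 119 [0.4534 0.2649 0.0662] [0.4545 0.2652 0.0657] [0.0431 0.0443 0.0206]
blue 118 [0.5413 0.2653 0.0657] [0.541  0.2661 0.066 ] [0.0438 0.0443 0.022 ]
g1 102 [0.4834 0.181  0.0664] [0.483  0.1816 0.0657] [0.0433 0.0406 0.0214]
g2 119 [0.4157 0.3519 0.0658] [0.4162 0.3532 0.0646] [0.043  0.0453 0.0182]
disc 3604 [ 0.5746 -0.1025  0.0279] [ 0.5592 -0.1064  0.027 ] [0.306  0.2678 0.0139]
tall 222 [ 0.5413 -0.1896  0.1525] [ 0.5406 -0.1908  0.1524] [0.0504 0.0508 0.0144]
j0 133 [ 0.6591 -0.1414  0.124 ] [ 0.659  -0.1417  0.123 ] [0.0397 0.0391 0.016 ]
j1 133 [ 0.611  -0.0239  0.1241] [ 0.6105 -0.024   0.1242] [0.039  0.0385 0.0144]
j2 135 [ 0.4932 -0.0715  0.1244] [ 0.4928 -0.071   0.1244] [0.0383 0.0382 0.0141]
spin 27 [ 0.5761 -0.1065  0.1375] [ 0.5768 -0.1057  0.1347] [0.0165 0.0153 0.0255]
knob 33 [ 0.4654 -0.1512  0.1162] [ 0.4651 -0.1515  0.1117] [0.0166 0.0182 0.0227]
knobany 36 [ 0.4652 -0.1507  0.1138] [ 0.4651 -0.1515  0.1031] [0.0166 0.0182 0.0399]
tong 79 [ 0.4201 -0.1437  0.0119] [ 0.4199 -0.1431  0.0117] [0.0545 0.0345 0.0052]
pin 55 [ 0.4447 -0.1384  0.0283] [ 0.4317 -0.1415  0.0287] [0.0509 0.0474 0.0163]
```

View pics/crop0.png

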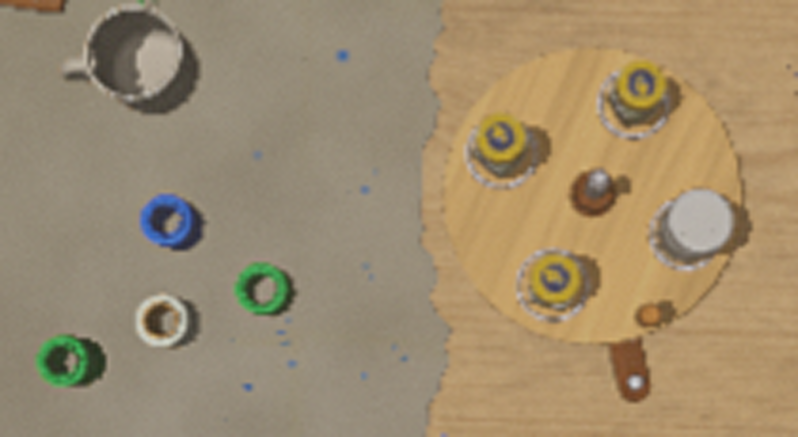

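Confirmed: the tan/white reel at crop (163,320) is the one to take. The jar centres put the axis at (0.576, -0.1065), 90 mm out at 90 degree steps. The knob radius of 0.120 matches. The tongue runs at 0.234 rad. Next I'll grasp the reel, keeping the fingers between its neighbours.

```bash
cat >> h.py <<'E'
from scipy.spatial.transform import Rotation as Ro
AX=np.array([.576,-.1065]); G=bot.tcp_to_grasp
def ori(a):
    y=np.array([np.cos(a),np.sin(a),0]); z=np.array([0,0,-1.])
    return Ro.from_matrix(np.column_stack([np.cross(y,z),y,z])).as_rotvec()
def best(p,angles):
    "the finger line (mod pi) whose IK keeps the last joint most central"
    c=[(abs(q[5]),a) for a in angles for s in(0,) if (q:=bot.inverse_kinematics(p,ori(a))) is not None]
    return min(c)[1]
def st():
    o=telemetry.get_obs(); return round(o["time"],2),o["tool_pos"].round(4),"gap",round(o["finger_gap"],4),"ff",round(o["finger_force"],2),"wf",o["wrist_force"].round(1)
E
python3 - <<'E'
from h import *
o=telemetry.get_obs(); p=o["tool_pos"]
bot.move_l([p[0],p[1],.33],velocity=.25)
r=np.array([.454,.265])
d=np.deg2rad
a=best([*r,.3],[d(55),d(-125),d(145),d(-35)]); print("a",np.rad2deg(a))
bot.move_to([*r,.3],ori(a)); print(st())
bot.move_l([*r,.10],velocity=.2)
bot.move_l([*r,.045-G],velocity=.08,force_limit=8); print(st())
bot.clamp(15); print(st())
bot.move_l([*r,.05],velocity=.1)
bot.move_l([*r,.26],velocity=.2); print(st())
ax=AX
k=-2.759; b=best([*ax,.26],[k,k+np.pi,k+np.pi/2,k-np.pi/2]); print("b",b)
bot.move_to([*ax,.26],ori(b)); print(st(), telemetry.get_obs()["q"].round(2))
for n in("top","scene"):
    c=cap(n); save(c,n+"1"); np.savez(n+"1.npz",W=world(c),f=c["frame"])
f=cv2.imread("pics/scene1.png")[120:260,170:370]; cv2.imwrite("pics/s1c.png",cv2.resize(f,None,fx=4,fy=4))
E
```

```text
a 55.0
(3.85, array([0.4543, 0.2645, 0.3   ]), 'gap', 0.0939, 'ff', 0.0, 'wf', array([-0.7,  0. ,  0.5]))
(6.08, array([0.4543, 0.2652, 0.0267]), 'gap', 0.0936, 'ff', 0.0, 'wf', array([ 0.2,  0.5, -0.2]))
(6.88, array([0.454 , 0.265 , 0.0262]), 'gap', 0.0457, 'ff', 14.98, 'wf', array([ 0.1, -0.3, -0. ]))
(8.47, array([0.4537, 0.2648, 0.2588]), 'gap', 0.0459, 'ff', 14.98, 'wf', array([-0.1,  0.2, -1.6]))
b 0.3825926535897932
(9.93, array([ 0.5761, -0.1055,  0.26  ]), 'gap', 0.0459, 'ff', 14.98, 'wf', array([ 0.3, -0.7,  0. ])) [-0.24  0.34  1.29  0.    1.52 -0.63]
```

View pics/s1c.png

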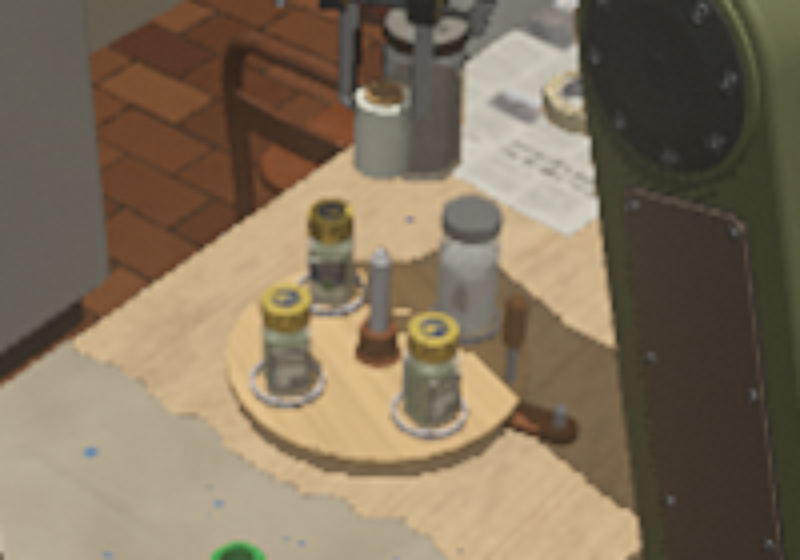

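The crop shows the reel held upright above the spindle (reel at crop (383,130), spindle tip at (380,255)). I'll compare both axes in the same camera using fixed-radius circle fits.

```bash
python3 - <<'E'
from h import *
from scipy.optimize import least_squares
W=np.load("scene1.npz")["W"]
def fit(P,r,x0): 
    s=least_squares(lambda c:np.hypot(P[:,0]-c[0],P[:,1]-c[1])-r,x0,loss="soft_l1",f_scale=.001); return s.x.round(4),len(P),np.abs(s.fun).mean().round(4)
def sel(z0,z1,c,R):
    P=W.reshape(-1,3); return P[(P[:,2]>z0)&(P[:,2]<z1)&(np.hypot(P[:,0]-c[0],P[:,1]-c[1])<R)]
t=telemetry.get_obs()["tool_pos"]; base=t[2]-(.045-G); print("reel base",base)
for lo,hi in((.0,.035),(.03,.06),(.005,.06)):
    P=sel(base+lo,base+hi,AX,.03); print("reel",fit(P,.023,AX))
P=sel(.065,.135,AX,.014); print("spindle",fit(P,.009,AX))
P=sel(.032,.056,AX,.024); print("collar",fit(P,.017,AX))
E
```

```text
reel base 0.23393949451904839
reel (array([ 0.5782, -0.107 ]), 111, np.float64(0.0016))
reel (array([ 0.5768, -0.107 ]), 118, np.float64(0.002))
reel (array([ 0.5775, -0.107 ]), 208, np.float64(0.0019))
spindle (array([ 0.5788, -0.1112]), 76, np.float64(0.0014))
collar (array([ 0.5778, -0.1115]), 64, np.float64(0.0024))
```

```bash
python3 - <<'E'
from h import *
from scipy.optimize import least_squares
for n in("scene0","scene1"):
    W=np.load(n+".npz")["W"].reshape(-1,3)
    out=[]
    for c,r,h in(((.5413,-.1896),.028,.12),((.611,-.024),.021,.09),((.659,-.1414),.021,.09),((.4932,-.0715),.021,.09)):
        P=W[(W[:,2]>.045)&(W[:,2]<.028+h-.025)&(np.hypot(W[:,0]-c[0],W[:,1]-c[1])<r+.006)]
        s=least_squares(lambda x:np.hypot(P[:,0]-x[0],P[:,1]-x[1])-r,c,loss="soft_l1",f_scale=.001); out.append(s.x); print(n,c,s.x.round(4),len(P))
    print("axis",np.mean(out,axis=0).round(4))
    D=W[(abs(W[:,2]-.028)<.003)&(np.hypot(*(W[:,:2]-AX).T)<.15)][:,:2].astype(np.float32)
    print("disc",cv2.minEnclosingCircle(D))
E
```

```text
scene0 (0.5413, -0.1896) [ 0.544  -0.1948] 262
scene0 (0.611, -0.024) [ 0.6112 -0.0269] 138
scene0 (0.659, -0.1414) [ 0.66   -0.1439] 125
scene0 (0.4932, -0.0715) [ 0.4941 -0.075 ] 152
axis [ 0.5773 -0.1101]
disc ((0.5770379900932312, -0.1121804490685463), 0.13856610655784607)
scene1 (0.5413, -0.1896) [ 0.5442 -0.1949] 264
scene1 (0.611, -0.024) [ 0.6111 -0.0267] 133
scene1 (0.659, -0.1414) [ 0.6599 -0.1433] 125
scene1 (0.4932, -0.0715) [ 0.4939 -0.0747] 158
axis [ 0.5773 -0.1099]
disc ((0.5785221457481384, -0.11049921065568924), 0.13875460624694824)
```

The two cameras disagree by about 3 mm in y, which is inside the 4.5 mm clearance. I'll split the difference and descend with force guarding.

```bash
python3 - <<'E'
from h import *
p=np.array([.576,-.1083])
b=0.38259; off=.045-G
bot.move_l([*p,.26],ori(b)); print(st())
bot.move_l([*p,.150+off],velocity=.1)
h1=bot.move_l([*p,.118+off],velocity=.04,force_limit=5); print(h1,st(),telemetry.get_obs()["torque"].round(2))
if not h1:
    h2=bot.move_l([*p,.064+off],velocity=.04,force_limit=6); print(h2,st())
    if not h2:
        h3=bot.move_l([*p,.055+off],velocity=.02,force_limit=5); print(h3,st(),off+.058)
c=cap("scene"); save(c,"scene2")
f=cv2.imread("pics/scene2.png")[120:260,170:370]; cv2.imwrite("pics/s2c.png",cv2.resize(f,None,fx=4,fy=4))
E
```

```text
(10.28, array([ 0.576, -0.108,  0.26 ]), 'gap', 0.0457, 'ff', 14.98, 'wf', array([0.1, 0.4, 0.2]))
False (12.22, array([ 0.5761, -0.1083,  0.1445]), 'gap', 0.0457, 'ff', 14.98, 'wf', array([-0.1,  0.5, -0.4])) [-0.   -0.15 -0.  ]
False (13.72, array([ 0.5761, -0.1083,  0.0904]), 'gap', 0.0456, 'ff', 14.98, 'wf', array([ 0.3, -0.3, -1.5]))
True (14.1, array([ 0.5765, -0.1082,  0.0837]), 'gap', 0.0455, 'ff', 15.01, 'wf', array([1.5, 1.2, 3.9])) 0.0842
```

View pics/s2c.png

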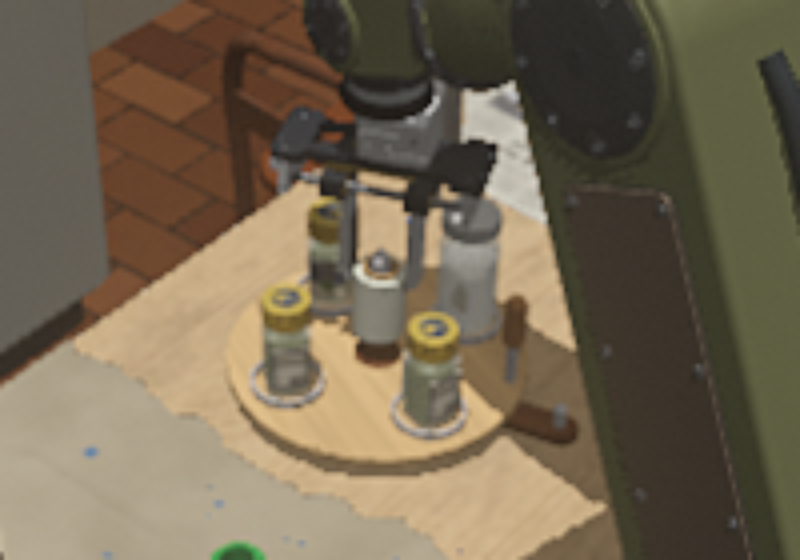

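The reel is seated, with contact at the expected height and the spindle tip showing at crop (380,260). I'll release, retreat to the side and re-measure the carousel.

```bash
python3 - <<'E'
from h import *
bot.ungrasp(); bot.pause(.3); print(st())
p=telemetry.get_obs()["tool_pos"]
bot.move_l([p[0],p[1],.30],velocity=.15)
q=telemetry.get_obs()["q"].copy(); q[0]=-1.2; bot.move_joints(q); print(st())
c=cap("top"); save(c,"top3"); W=world(c); np.savez("top3.npz",W=W,f=c["frame"])
P=W.reshape(-1,3)
def blob(c,R,z0,z1):
    Q=P[(P[:,2]>z0)&(P[:,2]<z1)&(np.hypot(P[:,0]-c[0],P[:,1]-c[1])<R)]; return len(Q),Q.mean(0).round(4) if len(Q) else 0,((Q.min(0)+Q.max(0))/2).round(4)
for n,a in dict(tall=((.5413,-.1896),.04,.143,.165),j1=((.611,-.024),.03,.115,.135),j0=((.659,-.1414),.03,.115,.135),j2=((.4932,-.0715),.03,.115,.135),knob=((.4652,-.1512),.025,.1,.13),reel=((.576,-.107),.035,.115,.135),pin=((.4,-.148),.02,.02,.045),tong=((.405,-.146),.04,.008,.017)).items(): print(n,*blob(*a))
f=cv2.imread("pics/top3.png")[140:255,210:320]; cv2.imwrite("pics/t3c.png",cv2.resize(f,None,fx=5,fy=5,interpolation=cv2.INTER_CUBIC))
E
```

```text
(15.33, array([ 0.5759, -0.1082,  0.0833]), 'gap', 0.0941, 'ff', 0.0, 'wf', array([ 0.3, -0.6,  0.2]))
(18.87, array([ 0.2468, -0.5313,  0.2992]), 'gap', 0.094, 'ff', 0.0, 'wf', array([-0.2, -0.4,  0.7]))
tall 225 [ 0.541  -0.1894  0.1527] [ 0.5405 -0.1895  0.1516]
j1 135 [ 0.6107 -0.024   0.1246] [ 0.6106 -0.0239  0.1238]
j0 133 [ 0.659  -0.1414  0.1244] [ 0.6583 -0.1417  0.1249]
j2 135 [ 0.4933 -0.0715  0.1245] [ 0.4928 -0.0709  0.1242]
knob 31 [ 0.4654 -0.1518  0.1168] [ 0.4651 -0.1523  0.1114]
reel 122 [ 0.5754 -0.1056  0.1248] [ 0.5769 -0.1059  0.1255]
pin 10 [ 0.4096 -0.1461  0.0297] [ 0.4096 -0.1471  0.0286]
tong 100 [ 0.4193 -0.1453  0.0123] [ 0.4117 -0.1503  0.0123]
```

View pics/t3c.png

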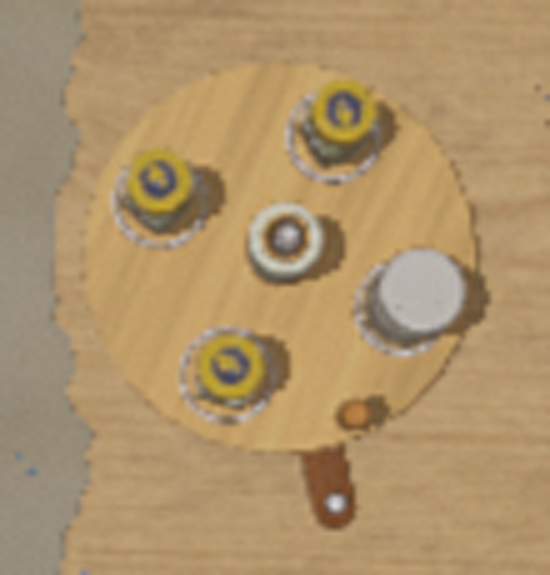

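The reel is on the spindle at (0.576, -0.106) with its top at about 0.128, so it is fully down, and nothing else moved. Tongue angle is 0.236 and the tall jar is at -1.970, so the turn needed is -0.936 rad. Now I'll grip the knob with a radial finger line and turn it.

```bash
python3 - <<'E'
from h import *
k0=-1.970-np.pi/4; z=.098-G
P=lambda t,zz:[*(AX+.12*np.array([np.cos(k0+t),np.sin(k0+t)])),zz]
O=lambda t:ori(k0+np.pi+t)
bot.move_to(P(0,.25),O(0)); print(st())
print(bot.move_l(P(0,z),velocity=.12,force_limit=8),st())
bot.clamp(12); print(st())
for t in np.linspace(0,-.936,13)[1:]:
    bot.move_l(P(t,z),O(t),velocity=.04)
print(st(),telemetry.get_obs()["q"].round(2))
bot.pause(.3)
for n in("top","scene"):
    c=cap(n); save(c,n+"4"); np.savez(n+"4.npz",W=world(c),f=c["frame"])
a=cv2.imread("pics/top4.png")[130:255,200:320];b=cv2.imread("pics/scene4.png")[135:260,190:310]
cv2.imwrite("pics/t4c.png",cv2.resize(np.hstack([a,b]),None,fx=3.3,fy=3.3,interpolation=cv2.INTER_CUBIC))
E
```

```text
(20.54, array([ 0.4648, -0.1524,  0.2501]), 'gap', 0.0938, 'ff', 0.0, 'wf', array([-0.3, -0.4, -0.6]))
False (22.12, array([ 0.4651, -0.1518,  0.0797]), 'gap', 0.0941, 'ff', 0.0, 'wf', array([-0.7,  0.4,  0.1]))
(23.26, array([ 0.4655, -0.1515,  0.0793]), 'gap', 0.0191, 'ff', 12.0, 'wf', array([ 6.2,  2.7, -2.2]))
(27.86, array([ 0.4754, -0.0445,  0.0793]), 'gap', 0.0189, 'ff', 12.0, 'wf', array([12.5, -6.5, -9.3])) [-0.17  0.25  1.83 -0.    1.05  0.38]
```

View pics/t4c.png

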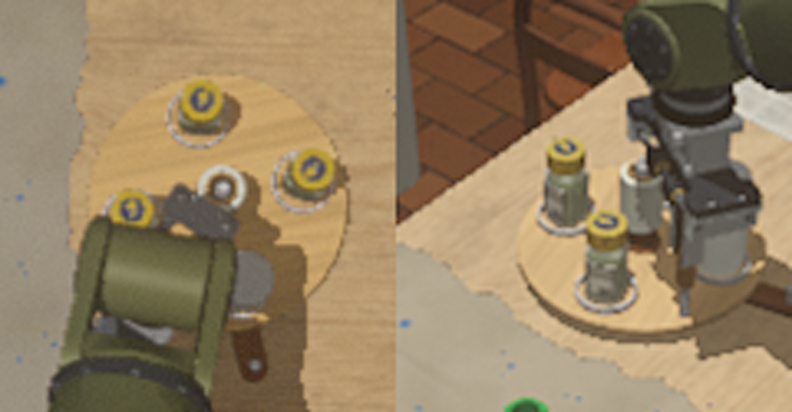

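The knob is gripped (left panel), the reel is still on the spindle at (222,187), and the tall jar is at (250,280) beside the tongue at (250,350). Measuring the angle from the jars I can see.

```bash
python3 - <<'E'
from h import *
W=np.load("top4.npz")["W"].reshape(-1,3); F=-np.pi+.236
for i in range(4):
    r=.021 if i else .028; zt=(.115,.135) if i else (.145,.165)
    a=F+i*np.pi/2; c=AX+.09*np.array([np.cos(a),np.sin(a)])
    Q=W[(W[:,2]>zt[0])&(W[:,2]<zt[1])&(np.hypot(W[:,0]-c[0],W[:,1]-c[1])<r+.01)]
    if len(Q)<5: print(i,len(Q)); continue
    m=(Q[:,:2].mean(0)); d=m-AX
    print(i,len(Q),m.round(4),"dev",((np.arctan2(d[1],d[0])-a+np.pi)%(2*np.pi)-np.pi).round(4),"r",np.hypot(*d).round(4))
print(st())
E
```

```text
0 166 [ 0.4885 -0.1348] dev 0.0769 r 0.092
1 136 [ 0.5982 -0.1938] dev 0.0132 r 0.0901
2 135 [ 0.6634 -0.0846] dev 0.0093 r 0.0901
3 119 [ 0.5567 -0.02  ] dev -0.0163 r 0.0886
(28.26, array([ 0.4753, -0.0446,  0.0793]), 'gap', 0.0193, 'ff', 12.0, 'wf', array([12.3, -5.7, -9.3]))
```

The two fully visible jars put the turntable within 0.013 rad of target (about 1 mm). The tall jar reading is skewed because the arm hides one side of it. It sits loosely at the correct height, so I'm handing in.

```bash
python3 -c "
from h import *
print(order.finish_job()); print(st())"
```

```text
the job is handed in; nothing more can be done
None
the job is handed in; nothing more can be done
```

I handed the job in at about 28 s: the reel is seated on the spindle and released, the tall jar is at the front within about 1 mm of the tongue line judging by the other jars (the arm partly hid it), and the knob is still gripped at 12 N; no verdict was shown.

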